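# Tip the culture dish off its edge and flat onto its base

### The arm

A 6-joint arm with a two-finger parallel gripper is mounted at the origin on a cart in front of the work surface, level with it; the furniture and walls round the work are solid. World frame = base frame: x ahead of the robot, y to its left, z up, the work surface at z = 0. Lengths are in m, angles in rad, forces in N, time in s.
With the tool pointing down it reaches from about 0.325 to 0.9 m from the base axis. Payload 6.1 kg.
Tool frame: the origin (TCP) lies midway between the tips of the shut fingers; the grasp point (between the pads) lies 19 mm behind it (r.hold_point_z is the distance from the TCP to the grasp point, in m); x points along the fingers, y is the direction in which the jaws open and shut, and the axes are right-handed (so a half turn about x gives the same grasp; the last joint's range is limited). The gripper opens to 87 mm and grips with 3 to 60 N. Pads are 19 mm wide; open, the fingers measure 117 mm over their backs; the gripper's body (75 mm by 190 mm) begins 51 mm behind the grasp point.
Start: joints at [-1.266, 0.22, 1.526, -0, 1.395, -0.126], TCP at [0.261, -0.568, 0.186] pointing down, gripper open.
Joint ranges: [-2.98, 2.98], [-0.91, 2.08], [0.09, 2.57], [-1.24, 4.39], [0.2, 2.65], [-2.68, 2.68]. Speed limits (rad/s): [2.57, 2.57, 3.01, 3.14, 3.14, 3.14].

### API

Orientations are given as a 3x3 rotation matrix whose columns are the frame's x, y, z axes.
In Python, from plant import r, grab_frame, get_calibration gives the robot as it stands. The module is installed in compiled form; this text tells all that it offers.
- The arm moves only by the tool jog_arm, never from a script. Its argument "steps" is a list of rows, each an object with "offset": the shift along the tool's x, y, z in cm, a list of three; "roll": the turn about the tool's x in degrees; "jaw": the finger opening in cm, from 0 to 8.7. A call has exactly 5 rows; each row shifts and turns the commanded pose from where the row before left it, along the tool's axes as they then stand; what a row does not reach is not made up. A row lasts 1/10 s, in which the tool goes at most 50 mm and 8.59 degrees, less where a joint would pass 70% of its speed; a pose out of reach is approached as far as the arm can. A call with a gripper value outside its range is refused whole. The fingers move at their own pace and stop on an object; "newtons" is the grip in N (left out, the last holds). Time passes only in rows, so rows that do not move let the fingers close, or fill a call up. It gives the time, the measured TCP pose, the force and the opening at its end, in the units of the state.
- r.get_obs(): the state, without advancing time (a new reading comes with each control period).
- grab_frame(name): name is "scene" or "top"; returns the picture (384x512x3 uint8, blue, green, red); there is no depth.
- get_calibration(name): a dict with "fx", "fy", "cx", "cy" (pixels), "R" (3x3) and "t" (3): a world point X has camera coordinates R X + t. Camera axes: x right, y down, z forward; pixel columns grow to the right and rows downward; lengths in m; the calibration is good to about 2 mm. A picture is of the moment at which its call begins. get_calibration takes no time and is no camera call.
- r.close_job(): hands the job in, once; it reports no verdict.
The state is a dict: "time": time; "q": joint angles; "qd": joint speeds; "joint_torque": joint torques, N m; "ee_pos": TCP position; "eef_rot": TCP orientation; "contact_force": force on the tool from outside, world axes, zero at the start; "ft_torque": the same for the moment, N m; "opening": opening from 0.0 (shut) to 1.0 (fully open).
Only numpy, scipy, OpenCV 4.12 (cv2) and the standard library are available. Lean on these libraries where they do the work, as an engineer would, in place of code of your own. Each camera call takes 0.05 s, during which the arm holds its last target.

### The job

The closed petri dish in the metal tray has been left standing on its edge. Tip it over with a light push so that it lies flat in the tray the right way up, with the pink culture at the bottom and the clear lid on top; do not pick it up. Leave the other petri dish and the yellow-capped cup beside the tray where they stand.

Things in the scene. Friction and masses are not known exactly. Their poses are not given: they have to be found in the camera images.
- dish: Closed petri dish, a clear flat disc 59 mm in diameter and 15 mm thick, about 35 g; seen edge-on, the pink half is the base (culture), the colourless half the lid; loose, standing on its edge on the tray's floor, its top 60 mm above the worktop. Origin: centre of the base's outer face. z points square out of that face through the dish to the lid (level at the start, straight up when the dish lies right way up); the lid's face is at z = 15 mm.
- tray: Shallow steel tray 123 x 203 mm, 19 mm high, fixed to the worktop at any yaw. Origin: centre of its underside; y along the 203 mm, z up. Floor 2 mm above the worktop, clear inside 106 x 186 mm, walls 6 mm thick. The dish stands near its middle, its flat faces roughly square to y, the lid side towards +y.
- dish_flat: The other petri dish, same kind and size, already lying flat on the worktop beside the tray. Loose; leave it. Origin: centre of its underside, z up.
- cup: White specimen cup with a yellow screw cap, 59 mm across, 72 mm high, standing upright on the worktop beside the tray. Loose; leave it. Origin: centre of its underside, z up.
There are look-alikes about, which are no part of the job. Of the things that look like the cup, take the one that is nearest to the robot's base at the start. What is shaped like the dish but turquoise is not meant.

How it is judged:
At the end, for the whole second after the job is handed in: The dish lies at rest inside the tray, flat on the floor on its base with its lid up (within 10 degrees, its base under 10 mm above the worktop); the other dish and the cup are within 20 mm of where they stood, the cup upright (angle between each of dish, cup's own z axis and vertical below 0.17 rad and height (world z) of dish below 0.01 m and x of dish in the frame of tray between -0.053 and 0.053 m and y of dish in the frame of tray between -0.093 and 0.093 m and linear speed of dish below 0.02 m/s and distance of each of dish_flat, cup from where it was at the start of the episode below 0.02 m); the robot touches nothing.
It fails at once if the dish is picked up (its origin rises above 55 mm) (height (world z) of dish above 0.055 m).
It fails at once if the dish is pushed or pressed hard (more than 15 N) (contact force between the fingers and dish above 15 N).
It fails at once if the other dish is moved by more than 20 mm (distance of dish_flat from where it was at the start of the episode above 0.02 m).
It fails at once if the cup is moved by more than 20 mm or tipped (distance of cup from where it was at the start of the episode above 0.02 m or angle between cup's own z axis and vertical above 0.35 rad).
It also fails if it takes over 32 s, if anything falls off the work surface, if the arm or the gripper's body presses on something with over 40 N, if the wrist force passes 120 N, or if a joint passes its speed limit or range.

## Working session

There is one attempt and no reset: what is moved stays moved. The work goes in short steps, Python scripts to look and compute and a tool call to move; the robot and the scene stay as the last step left them, time stands still between calls to the robot, and variables do not carry over. Pictures are saved under pics/ and viewed, and the job is handed in when it is done.

Besides the shell and the picture viewer there is one more tool, called as name(argument=value, ...) on one line, values as JSON. jog_arm: Moves the arm, as the interface text tells. Its arguments: {"type":"object","properties":{"steps":{"type":"array"},"newtons":{"type":"number"}},"required":["steps"]}

```bash
mkdir -p pics
python3 - <<'E'
from plant import r, grab_frame, get_calibration
import cv2,numpy as np
for n in("scene","top"):
    im=grab_frame(n); cv2.imwrite(f"pics/{n}0.png",im)
    c=get_calibration(n); print(n,c['fx'],c['cx'],c['cy'],np.round(c['R'],3).tolist(),np.round(c['t'],3).tolist(), np.round(-c['R'].T@c['t'],3))
o=r.get_obs();print(o['time'],np.round(o['ee_pos'],4),np.round(o['eef_rot'],3).tolist(),o['opening'])
E
```

```text
scene 448.5708368082261 259.18631612732696 191.79853059256226 [[-0.87, -0.492, 0.023], [-0.302, 0.497, -0.814], [0.389, -0.715, -0.581]] [0.53, 0.178, 1.404] [-0.031  1.176  0.948]
top 464.1547698432267 250.87528598439653 193.83258708292485 [[0.023, -0.999, 0.022], [-0.996, -0.025, -0.089], [0.089, -0.02, -0.996]] [0.052, 0.561, 1.38] [0.434 0.094 1.423]
0.1 [ 0.2608 -0.5673  0.1852] [[-0.001, 0.418, -0.909], [0.002, -0.909, -0.418], [-1.0, -0.002, -0.0]] 1.0027437534673929
```

```bash
ls pics
```

```text
scene0.png
top0.png
```

View pics/scene0.png

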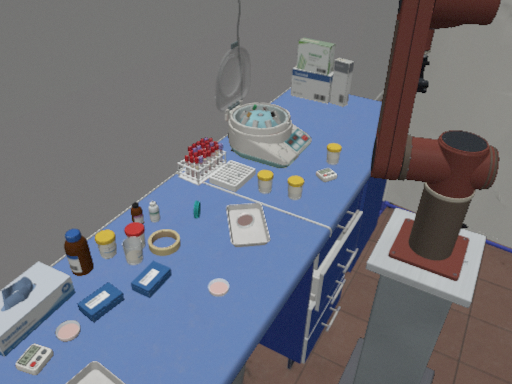

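View pics/top0.png

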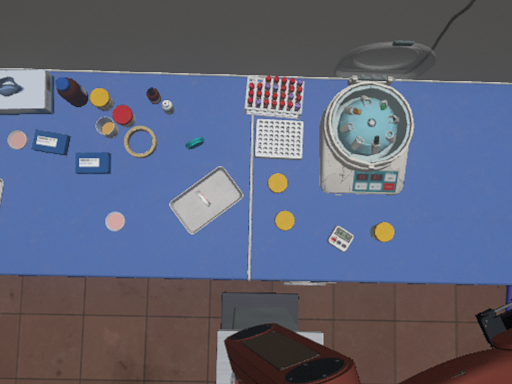

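The top view shows the tray at about (206,200) with the standing dish at (204,199). The yellow caps are at (278,183), (285,220), (385,232) and (100,98). There are flat dishes at (115,221) and (17,140), and a turquoise look-alike at (194,142). I'll enlarge the tray and work out positions.

```bash
cat > h.py <<'E'
import cv2,numpy as np
from plant import r, grab_frame, get_calibration
def plane(n,u,v,z):
    c=get_calibration(n);R=np.array(c['R']);t=np.array(c['t'])
    d=R.T@np.array([(u-c['cx'])/c['fx'],(v-c['cy'])/c['fy'],1]);o=-R.T@t
    return o+d*(z-o[2])/d[2]
def proj(n,X):
    c=get_calibration(n);p=np.array(c['R'])@np.asarray(X)+np.array(c['t'])
    return np.array([c['fx']*p[0]/p[2]+c['cx'],c['fy']*p[1]/p[2]+c['cy']])
def tri(u1,u2):
    A=[];b=[]
    for n,(u,v) in(("scene",u1),("top",u2)):
        c=get_calibration(n);R=np.array(c['R']);t=np.array(c['t'])
        for k,w in((0,(u-c['cx'])/c['fx']),(1,(v-c['cy'])/c['fy'])):
            A.append(R[k]-w*R[2]);b.append(w*t[2]-t[k])
    return np.linalg.lstsq(np.array(A),np.array(b),rcond=None)[0]
E
python3 - <<'E'
from h import *
a=cv2.imread('pics/top0.png')[155:245,160:310]; b=cv2.imread('pics/scene0.png')[165:255,200:320]
cv2.imwrite('pics/ct.png',cv2.resize(a,None,fx=5,fy=5,interpolation=cv2.INTER_CUBIC))
cv2.imwrite('pics/cs.png',cv2.resize(b,None,fx=6,fy=6,interpolation=cv2.INTER_CUBIC))
for n,p in dict(c1=(278,183),c2=(285,220),c3=(385,232),c4=(100,98)).items(): 
    X=plane("top",*p,.072);print(n,X.round(3),np.hypot(*X[:2]).round(3),proj("scene",X).round())
for p in((115,221),(17,140)):X=plane("top",*p,.015);print('flat',X.round(3),proj("scene",X).round())
print(plane("top",206,200,.019))
E
```

```text
c1 [ 0.589 -0.012  0.072] 0.589 [266. 174.]
c2 [ 0.481 -0.034  0.072] 0.483 [296. 180.]
c3 [ 0.453 -0.327  0.072] 0.559 [335. 146.]
c4 [0.828 0.519 0.072] 0.978 [107. 235.]
flat [0.468 0.473 0.015] [220. 286.]
flat [0.707 0.781 0.015] [ 70. 329.]
[0.53787302 0.20126196 0.019     ]
```

View pics/ct.png

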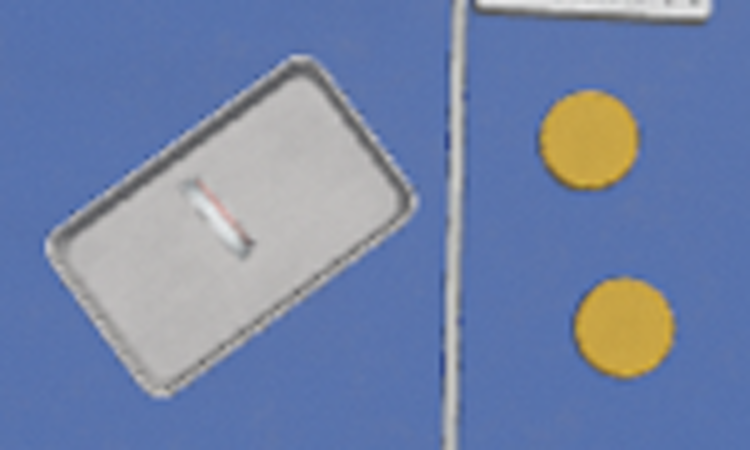

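View pics/cs.png

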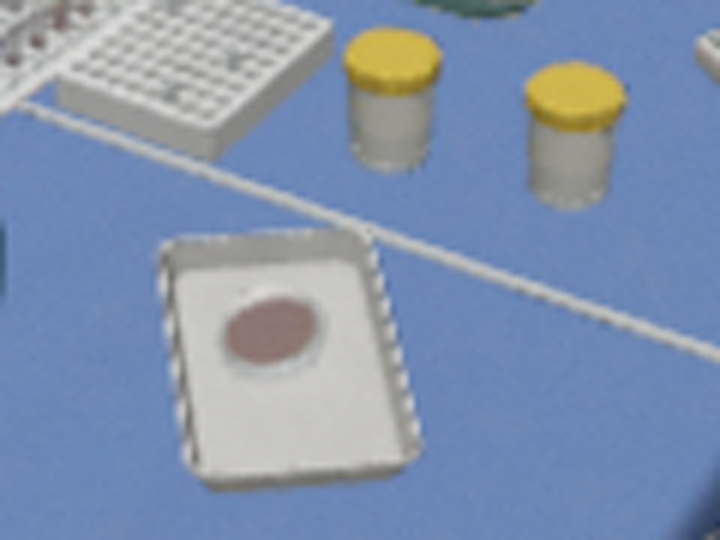

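The dish stands mid-tray at top-crop (217,218). Its pink (base) side faces upper right and its colourless lid faces lower left. It therefore has to be pushed from the lid side towards the upper right, which is tray -y. The cup is the cap at (285,220), because at 0.483 m it is the nearest to the base. The dish to leave is the flat one at (115,221). Next I'll measure the tray axis and the dish's top edge from both views.

Run:
```python
from h import *
im=cv2.imread('pics/top0.png');hsv=cv2.cvtColor(im,cv2.COLOR_BGR2HSV)
m=((hsv[...,1]<90)*255).astype(np.uint8); z=np.zeros_like(m); z[160:240,162:245]=m[160:240,162:245]
cs,_=cv2.findContours(z,cv2.RETR_EXTERNAL,cv2.CHAIN_APPROX_NONE);c=max(cs,key=cv2.contourArea)
W=np.array([plane("top",*p[0],.019)[:2] for p in c],np.float32)*1000
rc=cv2.minAreaRect(W);print(rc);
bp=cv2.boxPoints(rc);e=[bp[1]-bp[0],bp[2]-bp[1]];e=max(e,key=np.linalg.norm);e/=np.linalg.norm(e)
if e[1]<0:e=-e
print('tray y axis',e,np.degrees(np.arctan2(e[1],e[0])), 'centre',rc[0])
# dish band in top: corners; enlarged crop 12x
a=im[182:218,185:222];cv2.imwrite('pics/dt.png',cv2.resize(a,None,fx=16,fy=16,interpolation=cv2.INTER_CUBIC))
s=cv2.imread('pics/scene0.png')[205:240,228:262];cv2.imwrite('pics/ds.png',cv2.resize(s,None,fx=16,fy=16,interpolation=cv2.INTER_CUBIC))
```

```text
((538.8218994140625, 201.15301513671875), (125.48625183105469, 205.20896911621094), 37.905086517333984)
tray y axis [-0.61435527  0.7890295 ] 127.90509 centre (538.8218994140625, 201.15301513671875)
```

View pics/dt.png

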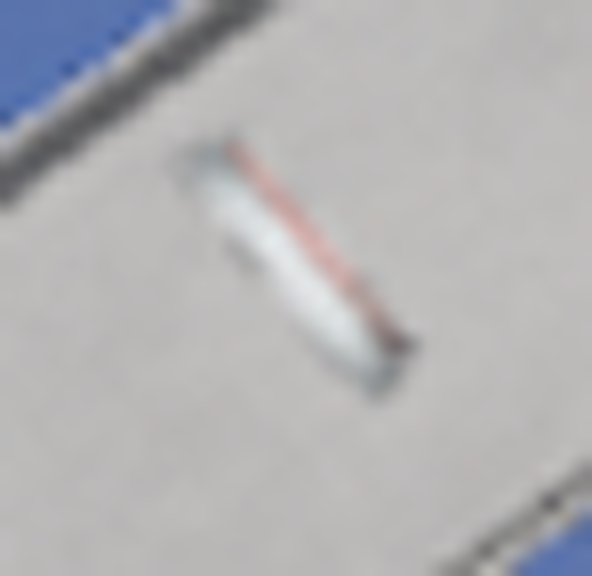

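View pics/ds.png

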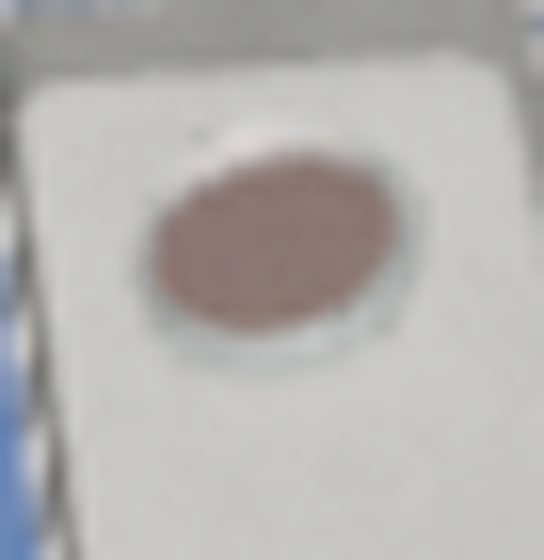

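Top crop: the pink band runs (232,145)–(405,345), and the lid edge is about (190,170)–(375,395). Scene crop: the culture disc is centred at (275,243), seen through the clear lid.

Run:
```python
from h import *
T=lambda x,y:(185+x/16-.5,182+y/16-.5); S=lambda x,y:(228+x/16-.5,205+y/16-.5)
X=tri(S(275,243),T(318,245));print('culture c',X.round(4),'reproj',proj('scene',X)-S(275,243),proj('top',X)-T(318,245))
ends=[plane('top',*T(*p),.0315) for p in((232,145),(405,345),(190,170),(375,395))]
print(np.round(ends,4)); 
d=ends[0]-ends[1];print('disc len',np.linalg.norm(d),'normal yaw',np.degrees(np.arctan2(d[1],d[0]))+90)
print('lid-base', np.linalg.norm((ends[2]+ends[3]-ends[0]-ends[1])/2))
# top of dish: band midline at z=.06: base edge top mid, lid edge top mid
# scene: topmost rim point of dish
for p,z in(((318,245),.06),((280,290),.06)):print(plane('top',*T(*p),z).round(4))
# top height check: lid top edge in both views
print('top rim', tri(S(285,130),T(290,265)).round(4))
yt=np.array([-.6144,.789]);xt=np.array([.789,.6144]);c=np.array([.5388,.2012])
for q in list(ends)+[X]: print('tray xy',((q[:2]-c)@xt).round(4),((q[:2]-c)@yt).round(4))
o=r.get_obs();R=o['eef_rot'];print('y yaw',np.degrees(np.arctan2(R[1,1],R[0,1])),'z yaw',np.degrees(np.arctan2(R[1,2],R[0,2])))
```

```text
culture c [0.547  0.2058 0.0301] reproj [0.1679137 0.0241484] [-0.07482032 -0.16664918]
[[0.5648 0.2222 0.0315]
 [0.528  0.1886 0.0315]
 [0.5599 0.2299 0.0315]
 [0.5185 0.1939 0.0315]]
disc len 0.04983543736114493 normal yaw 132.37973953816805
lid-base 0.00971886150657886
[0.5441 0.2032 0.06  ]
[0.5357 0.2099 0.06  ]
top rim [0.5417 0.2087 0.0631]
tray xy 0.0334 0.0006
tray xy -0.0162 -0.0033
tray xy 0.0343 0.0097
tray xy -0.0205 0.0067
tray xy 0.0093 -0.0014
y yaw -65.31811616523616 z yaw -155.31813921455995
```

Check: the culture centre triangulates to z = 30 mm (expected about 31) and the top rim to 63 mm (expected 60). The dish sits at tray (8, 4) mm with its axis yaw at about 130°. I'll shut the jaws, turn tool y along the push direction (yaw -50°), then swing over to above the lid side.

jog_arm(steps=[{"offset": [0,0,0],"roll": -3,"jaw": 0},{"offset": [0,0,0],"roll": -3,"jaw": 0},{"offset": [0,0,0],"roll": -3,"jaw": 0},{"offset": [0,0,0],"roll": -3,"jaw": 0},{"offset": [0,0,0],"roll": -3,"jaw": 0}], newtons=10)

```text
time: 0.6
ee_pos: [0.2609, -0.5675, 0.1855]
eef_rot: [[-0.0, 0.64, -0.768], [0.001, -0.768, -0.64], [-1.0, -0.001, -0.0]]
contact_force: [0.1, 0.7, 0.4]
opening: 0.631
```

jog_arm(steps=[{"offset": [0,-2.4,-3.6],"roll": 0,"jaw": 0},{"offset": [0,-2.4,-3.6],"roll": 0,"jaw": 0},{"offset": [0,-2.4,-3.6],"roll": 0,"jaw": 0},{"offset": [0,-2.4,-3.6],"roll": 0,"jaw": 0},{"offset": [0,-2.4,-3.6],"roll": 0,"jaw": 0}])

```text
time: 1.1
ee_pos: [0.3229, -0.3587, 0.1857]
eef_rot: [[-0.0, 0.638, -0.77], [0.001, -0.77, -0.638], [-1.0, -0.001, -0.0]]
contact_force: [0.3, -0.1, -0.2]
opening: 0.172
```

jog_arm(steps=[{"offset": [0,-2.4,-3.6],"roll": 0,"jaw": 0},{"offset": [0,-2.4,-3.6],"roll": 0,"jaw": 0},{"offset": [0,-2.4,-3.6],"roll": 0,"jaw": 0},{"offset": [0,-2.4,-3.6],"roll": 0,"jaw": 0},{"offset": [0,-2.4,-3.6],"roll": 0,"jaw": 0}])

```text
time: 1.6
ee_pos: [0.3847, -0.1515, 0.186]
eef_rot: [[0.0, 0.638, -0.77], [0.0, -0.77, -0.638], [-1.0, -0.0, -0.0]]
contact_force: [0.2, 0.4, -0.0]
opening: 0.004
```

jog_arm(steps=[{"offset": [0,-2.4,-3.6],"roll": 0,"jaw": 0},{"offset": [0,-2.4,-3.6],"roll": 0,"jaw": 0},{"offset": [0,-2.4,-3.6],"roll": 0,"jaw": 0},{"offset": [0,-2.4,-3.6],"roll": 0,"jaw": 0},{"offset": [0,-2.4,-3.6],"roll": 0,"jaw": 0}])

```text
time: 2.1
ee_pos: [0.4467, 0.0558, 0.1861]
eef_rot: [[0.0, 0.639, -0.769], [-0.0, -0.769, -0.639], [-1.0, 0.0, 0.0]]
contact_force: [0.5, -2.2, -0.3]
opening: 0.006
```

jog_arm(steps=[{"offset": [0,-2.4,-3.6],"roll": 0,"jaw": 0},{"offset": [0,-2.4,-3.6],"roll": 0,"jaw": 0},{"offset": [0,-2.4,-3.6],"roll": 0,"jaw": 0},{"offset": [0,-2.4,-3.6],"roll": 0,"jaw": 0},{"offset": [0,0,0],"roll": 0,"jaw": 0}])

```text
time: 2.6
ee_pos: [0.4963, 0.2241, 0.1854]
eef_rot: [[-0.001, 0.642, -0.767], [0.001, -0.767, -0.642], [-1.0, -0.002, -0.0]]
contact_force: [-0.3, -0.7, -0.2]
opening: 0.007
```

Run:
```python
from h import *
o=r.get_obs();R=np.array(o['eef_rot']);p=o['ee_pos'];print(p,o['opening'])
for h in(.065,.05):
  q=np.array([.5388,.2012])+.007*np.array([.789,.614])+h*np.array([-.614,.789])
  print(q,100*R.T@(np.append(q,.05)-p))
```

```text
[0.4962697  0.22411574 0.18540976] 0.006619021823562322
[0.504413 0.256783] [13.54505877 -1.95932364 -2.71755084]
[0.513623 0.244948] [13.54250111 -0.4606392  -2.66414985]
```

jog_arm(steps=[{"offset": [0,-1,-1.4],"roll": 0,"jaw": 0},{"offset": [0,-1,-1.3],"roll": 0,"jaw": 0},{"offset": [4,0,0],"roll": 0,"jaw": 0},{"offset": [4,0,0],"roll": 0,"jaw": 0},{"offset": [4,0,0],"roll": 0,"jaw": 0}])

```text
time: 3.1
ee_pos: [0.5048, 0.2527, 0.0655]
eef_rot: [[0.002, 0.638, -0.77], [0.001, -0.77, -0.638], [-1.0, 0.0, -0.002]]
contact_force: [-0.3, 0.3, -0.3]
opening: 0.004
```

jog_arm(steps=[{"offset": [1.0,0,0],"roll": 0,"jaw": 0},{"offset": [0.5,0,0],"roll": 0,"jaw": 0},{"offset": [0,0,0],"roll": 0,"jaw": 0},{"offset": [0,0,0],"roll": 0,"jaw": 0},{"offset": [0,0,0],"roll": 0,"jaw": 0}])

```text
time: 3.6
ee_pos: [0.5059, 0.253, 0.0535]
eef_rot: [[0.004, 0.638, -0.77], [0.001, -0.77, -0.638], [-1.0, 0.001, -0.004]]
contact_force: [0.7, -1.1, -0.4]
opening: 0.005
```

Run:
```python
from h import *
a=grab_frame('scene')[165:255,200:320];b=grab_frame('top')[155:245,160:310]
a=cv2.resize(a,None,fx=5,fy=5,interpolation=3);b=cv2.resize(b,None,fx=5,fy=5,interpolation=3)
cv2.imwrite('pics/s1.png',a);cv2.imwrite('pics/t1.png',b)
```

```text
(no output)
```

View pics/s1.png

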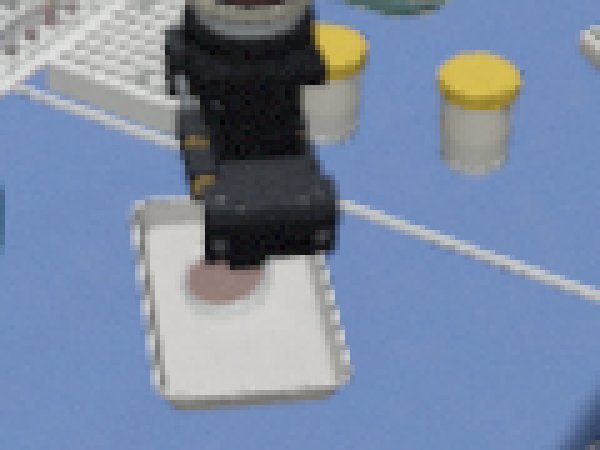

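View pics/t1.png

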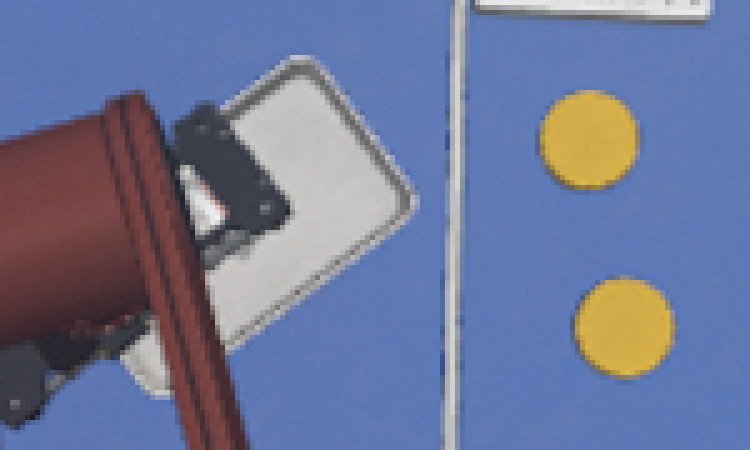

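The dish is still upright and the finger is on its lid side, at tray (6, 61) mm. I'll lower a little and push slowly along tool +y.

jog_arm(steps=[{"offset": [0.5,0.6,0],"roll": 0,"jaw": 0},{"offset": [0,0.7,0],"roll": 0,"jaw": 0},{"offset": [0,0.6,0],"roll": 0,"jaw": 0},{"offset": [0,0.4,0],"roll": 0,"jaw": 0},{"offset": [0,0.3,0],"roll": 0,"jaw": 0}])

```text
time: 4.2
ee_pos: [0.5212, 0.2319, 0.0462]
eef_rot: [[-0.0, 0.638, -0.77], [0.0, -0.77, -0.638], [-1.0, -0.0, 0.0]]
contact_force: [0.4, 0.1, -0.4]
opening: 0.004
```

jog_arm(steps=[{"offset": [0,0.3,0],"roll": 0,"jaw": 0},{"offset": [0,0.3,0],"roll": 0,"jaw": 0},{"offset": [0,0.3,0],"roll": 0,"jaw": 0},{"offset": [0,0.3,0],"roll": 0,"jaw": 0},{"offset": [0,0.3,0],"roll": 0,"jaw": 0}])

```text
time: 4.7
ee_pos: [0.5305, 0.2208, 0.0463]
eef_rot: [[0.0, 0.639, -0.77], [0.0, -0.77, -0.639], [-1.0, 0.0, -0.0]]
contact_force: [-0.1, -0.2, 0.1]
opening: 0.005
```

Run:
```python
from h import *
a=grab_frame('scene')[165:255,200:320];b=grab_frame('top')[155:245,160:310]
a=cv2.resize(a,None,fx=5,fy=5,interpolation=3);b=cv2.resize(b,None,fx=5,fy=5,interpolation=3)
cv2.imwrite('pics/st2.png',cv2.resize(np.hstack([a,b[:,:750]]),None,fx=.59,fy=.59))
p=r.get_obs()['ee_pos'];d=p[:2]-[.5388,.2012];print(p,d@[.789,.614],d@[-.614,.789])
```

```text
[0.53070288 0.22061182 0.04628581] 0.0055302293563213945 0.020287562807686815
```

View pics/st2.png

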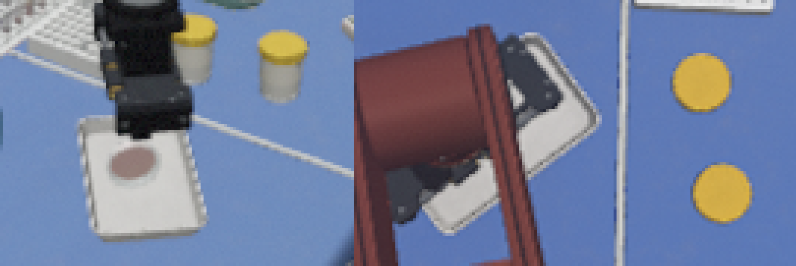

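Run:
```python
from h import *
im=grab_frame('scene');cv2.imwrite('pics/s3.png',cv2.resize(im[190:245,220:285],None,fx=10,fy=10,interpolation=3))
p=r.get_obs()['ee_pos'];print('tcp',(proj('scene',p)-[220,190])*10)
for z in(.0315,.061,.002):
  for y in(-.004,.011):
    q=np.array([.5388,.2012])+.008*np.array([.789,.614])+y*np.array([-.614,.789]);print(z,y,(proj('scene',np.append(q,z))-[220,190])*10)
```

```text
tcp [269.2127226 300.0394314]
0.0315 -0.004 [251.71055762 288.42871489]
0.0315 0.011 [257.36047111 317.64403808]
0.061 -0.004 [252.12984695 216.68535964]
0.061 0.011 [257.85129374 245.64544336]
0.002 -0.004 [251.30104128 358.49984252]
0.002 0.011 [256.8811833 387.9505957]
```

View pics/s3.png

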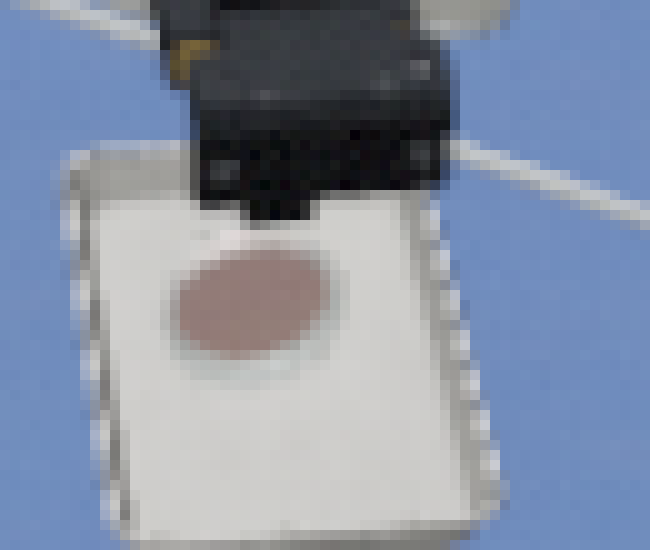

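Run:
```python
from h import *
print('prev tcp',proj('scene',[.5059,.253,.0535]),'seen (250,218.4)'); print('now',proj('scene',r.get_obs()['ee_pos']),'seen (247.8,212)')
im=grab_frame('top');cv2.imwrite('pics/t3.png',cv2.resize(im[150:245,150:260],None,fx=7,fy=6,interpolation=3))
for z in(.046,.116):
  p=r.get_obs()['ee_pos'].copy();p[2]=z;print((proj('top',p)-[150,150])*[7,6])
s=cv2.imread('pics/s1.png');
```

```text
prev tcp [248.43823848 226.41814125] seen (250,218.4)
now [246.92127226 220.00394314] seen (247.8,212)
[340.38979203 309.89876415]
[324.71820518 299.18827151]
```

View pics/t3.png

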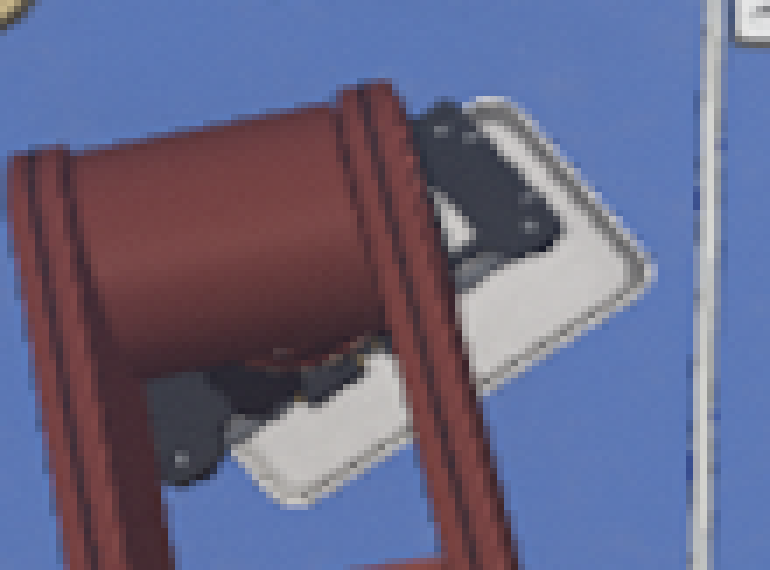

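Run:
```python
from h import *
a=cv2.imread('pics/scene0.png');b=grab_frame('scene')
d=cv2.absdiff(a,b).max(2);A=[cv2.resize(x[185:240,225:275],None,fx=8,fy=8,interpolation=0) for x in (b,cv2.cvtColor(np.minimum(d.astype(int)*4,255).astype(np.uint8),cv2.COLOR_GRAY2BGR))]
cv2.imwrite('pics/df.png',np.hstack(A)[:, :800]); print((proj('scene',r.get_obs()['ee_pos'])-[225,185])*8)
o=r.get_obs();print(o['opening'],o['ee_pos'])
```

```text
[175.51100213 280.48550378]
0.006237698628211211 [0.53033425 0.22091587 0.04618707]
```

View pics/df.png

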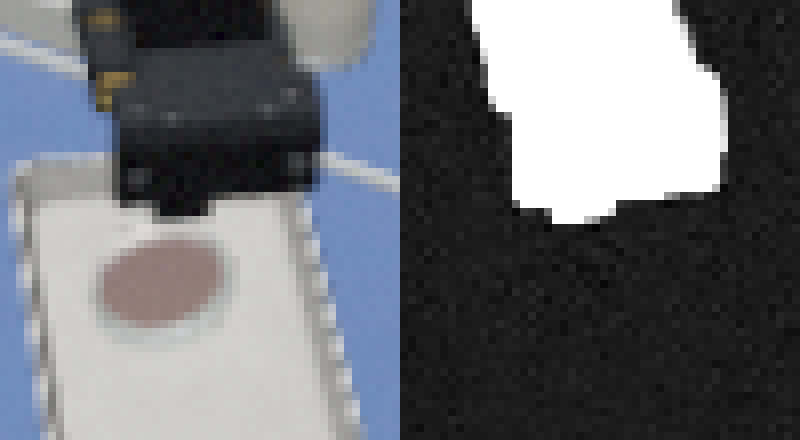

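The scene picture shows the finger's end at (247,213), but the reported TCP projects to (247,220). The same 8 px offset appeared at the earlier pose. The finger looks about 30 mm higher than reported, so it is above the dish, which fits there being no contact. I'll back off, lower and look again. The lower pose is safe even if the report is right.

jog_arm(steps=[{"offset": [0,-1.5,0],"roll": 0,"jaw": 0},{"offset": [0,-2,0],"roll": 0,"jaw": 0},{"offset": [0,0,0],"roll": 0,"jaw": 0},{"offset": [1,0,0],"roll": 0,"jaw": 0},{"offset": [1,0,0],"roll": 0,"jaw": 0}])

```text
time: 5.45
ee_pos: [0.5084, 0.2479, 0.0258]
eef_rot: [[0.001, 0.639, -0.769], [0.0, -0.769, -0.639], [-1.0, 0.001, -0.001]]
contact_force: [-0.6, -0.3, -0.4]
opening: 0.002
```

jog_arm(steps=[{"offset": [0,0,0],"roll": 0,"jaw": 0},{"offset": [0,0,0],"roll": 0,"jaw": 0},{"offset": [0,0,0],"roll": 0,"jaw": 0},{"offset": [0,0,0],"roll": 0,"jaw": 0},{"offset": [0,0,0],"roll": 0,"jaw": 0}])

```text
time: 5.95
ee_pos: [0.5084, 0.2478, 0.0266]
eef_rot: [[0.001, 0.638, -0.77], [0.0, -0.77, -0.638], [-1.0, 0.0, -0.001]]
contact_force: [0.9, -0.1, 0.8]
opening: 0.007
```

Run:
```python
from h import *
b=grab_frame('scene')
cv2.imwrite('pics/s5.png',cv2.resize(b[185:245,220:290],None,fx=9,fy=9,interpolation=0));p=r.get_obs()['ee_pos'];d=p[:2]-[.5388,.2012];print(p,d@[-.614,.789],(proj('scene',p)-[220,185])*9)
# check start pose against top0
print('start tcp in top',proj('top',[.261,-.5673,.186]), proj('top',[.261,-.5673,.256]))
a=cv2.imread('pics/top0.png')[280:384,400:512];cv2.imwrite('pics/t0g.png',cv2.resize(a,None,fx=5,fy=5))
```

```text
[0.50834426 0.24782334 0.02654023] 0.05548564089779308 [256.78884141 421.64586375]
start tcp in top [488.59466055 306.70359808] [503.50269917 311.00660414]
```

View pics/s5.png

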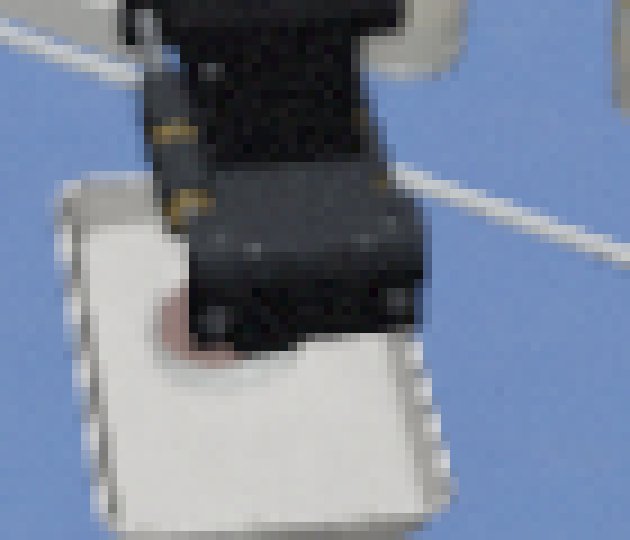

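View pics/t0g.png

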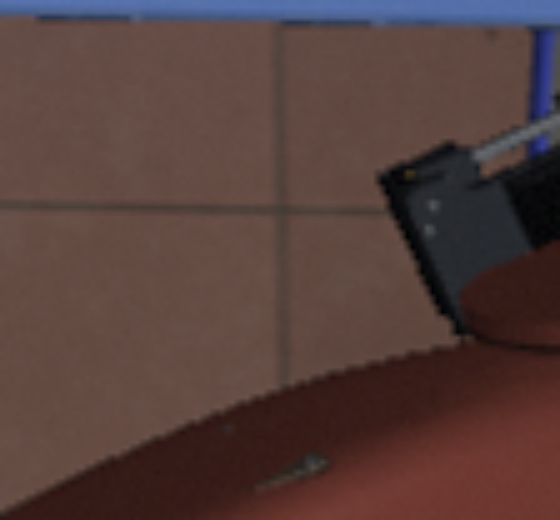

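The same offset shows again: tip seen at (249,224), TCP projecting to (248.5,232). The body's horizontal position in the top view agrees with the report, so the difference is in height, about 35–45 mm. I'll lower a further 16 mm and look.

jog_arm(steps=[{"offset": [0.8,0,0],"roll": 0,"jaw": 0},{"offset": [0.8,0,0],"roll": 0,"jaw": 0},{"offset": [0,0,0],"roll": 0,"jaw": 0},{"offset": [0,0,0],"roll": 0,"jaw": 0},{"offset": [0,0,0],"roll": 0,"jaw": 0}])

```text
time: 6.5
ee_pos: [0.5081, 0.2479, 0.0102]
eef_rot: [[0.0, 0.639, -0.77], [0.0, -0.77, -0.639], [-1.0, 0.0, -0.0]]
contact_force: [-0.0, 0.3, 0.1]
opening: 0.009
```

Run:
```python
from h import *
b=grab_frame('scene')
cv2.imwrite('pics/s6.png',cv2.resize(b[185:245,220:290],None,fx=9,fy=9,interpolation=0));p=r.get_obs()['ee_pos'];d=p[:2]-[.5388,.2012];print(p,d@[-.614,.789],(proj('scene',p)-[220,185])*9)
for dz in(.03,.04,.05):
  q=p+[0,0,dz];q[:2]+=.013*np.array([-.64,.77]);print(dz,(proj('scene',q)-[220,185])*9)
t=grab_frame('top');cv2.imwrite('pics/t6.png',cv2.resize(t[150:245,150:260],None,fx=6,fy=6,interpolation=0))
```

```text
[0.50824167 0.2479089  0.01039579] 0.05561613048929554 [256.50713683 456.89286516]
0.03 [263.2828566  415.66655109]
0.04 [263.56971897 393.42788533]
0.05 [263.85899873 371.00181358]
```

View pics/s6.png

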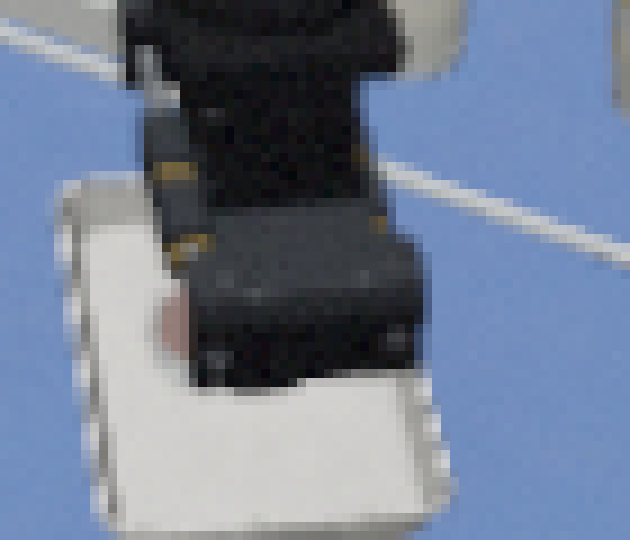

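View pics/t6.png

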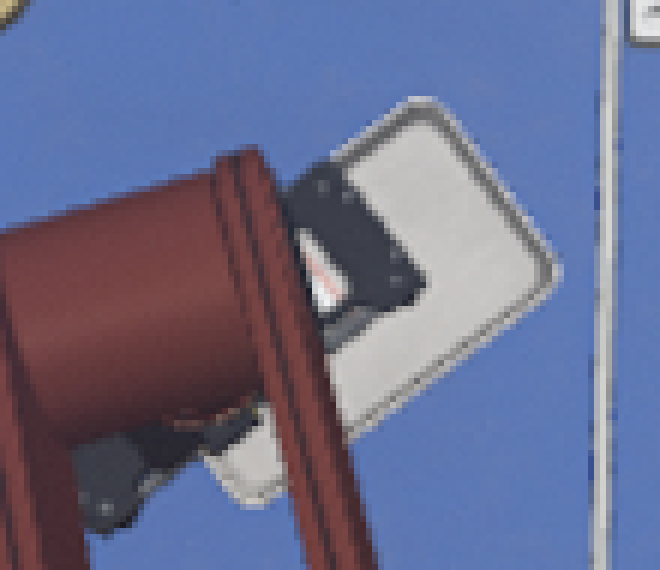

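Run:
```python
from h import *
p=r.get_obs()['ee_pos']
for z in(.08,.12,.16,.2):print(z,proj('top',[p[0],p[1],z]))
for s in(-1,1):
  for w in(-1,1):
    q=p[:2]+s*.095*np.array([.639,-.77])+w*.0375*np.array([.77,.639])
    print(s,w,[((proj('top',np.append(q,z))-150)*6).round() for z in(.08,.12,.16)],[((proj('scene',np.append(q,z))-[220,185])*9).round() for z in(.08,.12,.16)])
```

```text
0.08 [187.92129458 208.20897492]
0.12 [186.30776468 207.38469144]
0.16 [184.59229466 206.5083311 ]
0.2 [182.76490877 205.57479773]
-1 -1 [array([118., 534.]), array([105., 534.]), array([ 91., 535.])] [array([419., 474.]), array([423., 380.]), array([427., 281.])]
-1 1 [array([ 22., 411.]), array([  6., 407.]), array([-11., 404.])] [array([190., 498.]), array([189., 403.]), array([189., 304.])]
1 -1 [array([431., 288.]), array([428., 282.]), array([424., 274.])] [array([319., 129.]), array([321.,  39.]), array([323., -55.])]
1 1 [array([336., 167.]), array([329., 157.]), array([323., 146.])] [array([113., 147.]), array([111.,  56.]), array([110., -37.])]
```

Both views put the gripper body's underside at about 125 mm, where the report implies 80 mm. So the real tool is about 42 mm above the reported height, and the tip is at about 52 mm. I'll lower 5 mm more (tip about 47 mm) and push slowly.

jog_arm(steps=[{"offset": [0.5,0.5,0],"roll": 0,"jaw": 0},{"offset": [0,0.6,0],"roll": 0,"jaw": 0},{"offset": [0,0.6,0],"roll": 0,"jaw": 0},{"offset": [0,0.3,0],"roll": 0,"jaw": 0},{"offset": [0,0.3,0],"roll": 0,"jaw": 0}])

```text
time: 7.1
ee_pos: [0.5232, 0.2297, 0.0053]
eef_rot: [[0.0, 0.638, -0.77], [0.0, -0.77, -0.638], [-1.0, 0.0, -0.0]]
contact_force: [0.0, 0.6, -0.0]
opening: 0.003
```

jog_arm(steps=[{"offset": [0,0.3,0],"roll": 0,"jaw": 0},{"offset": [0,0.3,0],"roll": 0,"jaw": 0},{"offset": [0,0.3,0],"roll": 0,"jaw": 0},{"offset": [0,0.3,0],"roll": 0,"jaw": 0},{"offset": [0,0.3,0],"roll": 0,"jaw": 0}])

```text
time: 7.6
ee_pos: [0.5324, 0.2185, 0.0053]
eef_rot: [[-0.0, 0.639, -0.77], [0.0, -0.77, -0.639], [-1.0, -0.0, -0.0]]
contact_force: [0.8, -0.4, 1.3]
opening: 0.005
```

Run:
```python
from h import *
b=grab_frame('scene');t=grab_frame('top')
cv2.imwrite('pics/s7.png',np.hstack([cv2.resize(b[185:245,220:270],None,fx=8,fy=8,interpolation=0),cv2.resize(t[180:240,180:230],None,fx=8,fy=8,interpolation=0)]));p=r.get_obs()['ee_pos'];d=p[:2]-[.5388,.2012];print(p,d@[-.614,.789])
```

```text
[0.5326181  0.21828053 0.00529305] 0.01727223040778971
```

View pics/s7.png

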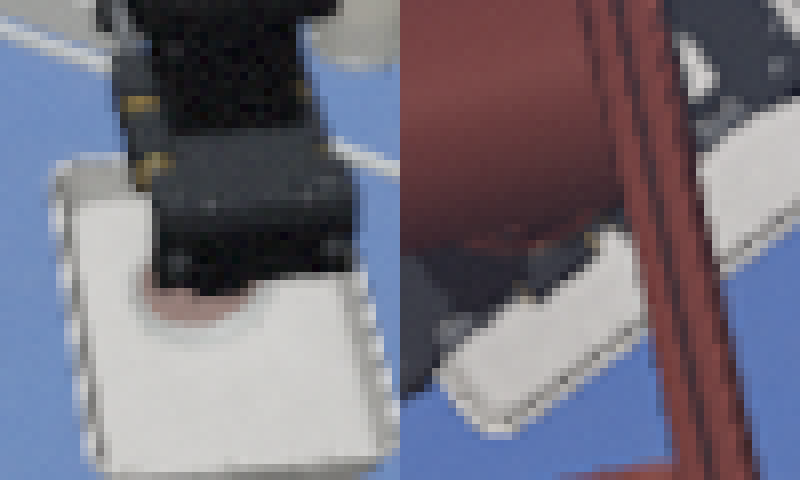

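The dish's lower part is still in place and no tipping shows yet. I'll keep pushing slowly.

jog_arm(steps=[{"offset": [0,0.3,0],"roll": 0,"jaw": 0},{"offset": [0,0.3,0],"roll": 0,"jaw": 0},{"offset": [0,0.3,0],"roll": 0,"jaw": 0},{"offset": [0,0.3,0],"roll": 0,"jaw": 0},{"offset": [0,0,0],"roll": 0,"jaw": 0}])

```text
time: 8.2
ee_pos: [0.5403, 0.209, 0.0053]
eef_rot: [[0.0, 0.638, -0.77], [-0.0, -0.77, -0.638], [-1.0, 0.0, -0.0]]
contact_force: [0.3, -0.0, -0.4]
opening: 0.007
```

Run:
```python
from h import *
b=grab_frame('scene');t=grab_frame('top')
cv2.imwrite('pics/s8.png',np.hstack([cv2.resize(b[185:245,220:270],None,fx=8,fy=8,interpolation=0),cv2.resize(t[180:240,180:230],None,fx=8,fy=8,interpolation=0)]));p=r.get_obs()['ee_pos'];d=p[:2]-[.5388,.2012];print(p,d@[-.614,.789])
```

```text
[0.54000404 0.20926536 0.00521994] 0.005624290490489313
```

View pics/s8.png

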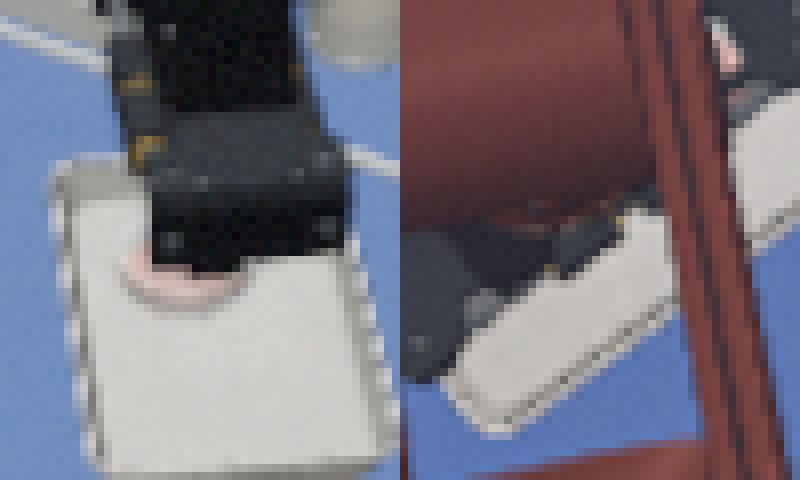

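The disc now looks bright pink and flat, so it seems to have tipped. I'll lift straight up and move clear to check.

jog_arm(steps=[{"offset": [-3,0,0],"roll": 0,"jaw": 0},{"offset": [-4,0,0],"roll": 0,"jaw": 0},{"offset": [-4,0,0],"roll": 0,"jaw": 0},{"offset": [-4,0,0],"roll": 0,"jaw": 0},{"offset": [0,3,2.5],"roll": 0,"jaw": 0}])

```text
time: 8.8
ee_pos: [0.5442, 0.1741, 0.1629]
eef_rot: [[0.012, 0.642, -0.767], [0.004, -0.767, -0.642], [-1.0, 0.005, -0.012]]
contact_force: [1.3, -0.8, 0.3]
opening: 0.006
```

jog_arm(steps=[{"offset": [0,2.4,3.6],"roll": 0,"jaw": 0},{"offset": [0,2.4,3.6],"roll": 0,"jaw": 0},{"offset": [0,2.4,3.6],"roll": 0,"jaw": 0},{"offset": [0,2.4,3.6],"roll": 0,"jaw": 0},{"offset": [0,2.4,3.6],"roll": 0,"jaw": 0}])

```text
time: 9.3
ee_pos: [0.4773, -0.0383, 0.1554]
eef_rot: [[0.001, 0.639, -0.769], [-0.0, -0.769, -0.639], [-1.0, 0.0, -0.0]]
contact_force: [0.4, -0.6, 0.0]
opening: 0.005
```

jog_arm(steps=[{"offset": [0,2.4,3.6],"roll": 0,"jaw": 0},{"offset": [0,2.4,3.6],"roll": 0,"jaw": 0},{"offset": [0,2.4,3.6],"roll": 0,"jaw": 0},{"offset": [0,2.4,3.6],"roll": 0,"jaw": 0},{"offset": [0,0,0],"roll": 0,"jaw": 0}])

```text
time: 9.8
ee_pos: [0.4271, -0.2072, 0.1555]
eef_rot: [[-0.0, 0.634, -0.773], [-0.002, -0.773, -0.634], [-1.0, 0.002, 0.001]]
contact_force: [0.6, 0.9, 0.6]
opening: 0.005
```

Run:
```python
from h import *
b=grab_frame('scene');t=grab_frame('top');cv2.imwrite('pics/t9.png',t);cv2.imwrite('pics/s9f.png',b)
cv2.imwrite('pics/s9.png',np.hstack([cv2.resize(b[185:245,220:270],None,fx=8,fy=8,interpolation=0),cv2.resize(t[170:230,175:225],None,fx=8,fy=8,interpolation=0)]))
```

```text
(no output)
```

View pics/s9.png

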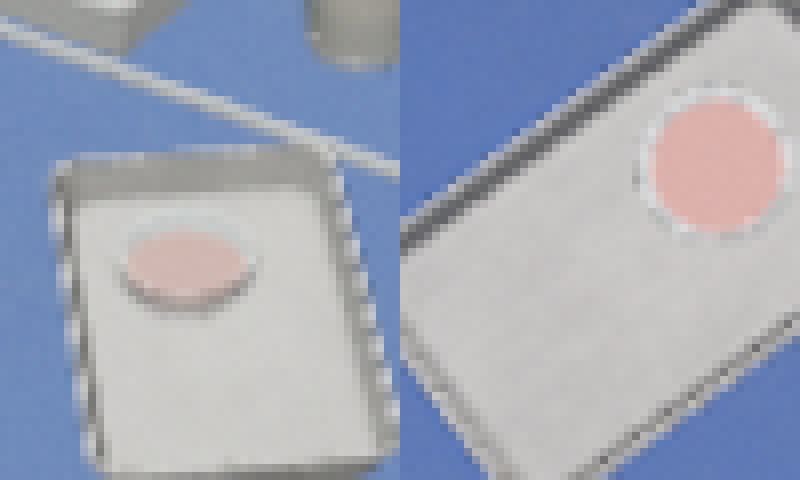

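View pics/t9.png

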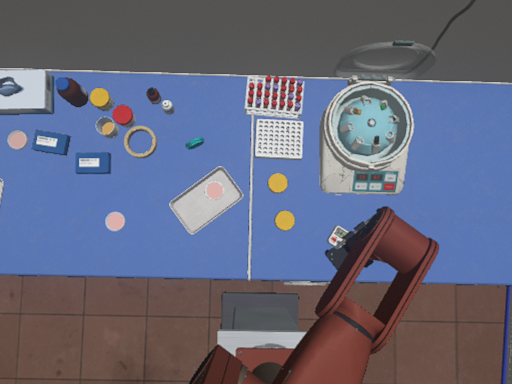

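The dish lies flat at top (214,190) in the tray, and the caps and the flat dish look unmoved. I'll confirm lid-up by comparing it with the flat dish, and check for displacements.

Run:
```python
from h import *
b=cv2.imread('pics/s9f.png');t=cv2.imread('pics/t9.png');t0=cv2.imread('pics/top0.png')
def c(im,x,y): return cv2.resize(im[y-12:y+13,x-12:x+13],(375,375),interpolation=2)
cv2.imwrite('pics/cmp.png',np.hstack([c(b,243,219),c(b,219,287)]))
def cen(im,x,y,rad,lo,hi):
    h=cv2.cvtColor(im,cv2.COLOR_BGR2HSV);m=cv2.inRange(h,lo,hi);z=np.zeros_like(m);z[y-rad:y+rad,x-rad:x+rad]=m[y-rad:y+rad,x-rad:x+rad]
    M=cv2.moments(z,True);return M['m10']/M['m00'],M['m01']/M['m00'],M['m00']
P=((0,30,120),(15,160,255));Y=((18,120,100),(32,255,255))
for im in(t0,t):print(cen(im,115,221,14,*P),cen(im,285,220,14,*Y))
u=cen(t,215,190,14,*P);s=cen(b,243,219,12,(0,12,100),(15,160,255));X=plane('top',*u[:2],.01);d=X[:2]-[.5388,.2012]
print('dish',X,'tray',d@[.789,.614],d@[-.614,.789],'tri',tri(s[:2],u[:2]))
u=cen(t,115,221,14,*P);s=cen(b,219,287,12,(0,12,100),(15,160,255));print('flat tri',tri(s[:2],u[:2]))
```

```text
(115.485, 221.2, 200.0) (284.2866894197952, 220.21501706484642, 293.0)
(115.43939393939394, 221.2070707070707, 198.0) (284.2866894197952, 220.21501706484642, 293.0)
dish [0.56875312 0.1780225  0.01      ] tray 0.009402031727837988 -0.03667826362329221 tri [0.57008796 0.17870433 0.00746   ]
flat tri [0.46913999 0.47494625 0.00529335]
```

View pics/cmp.png

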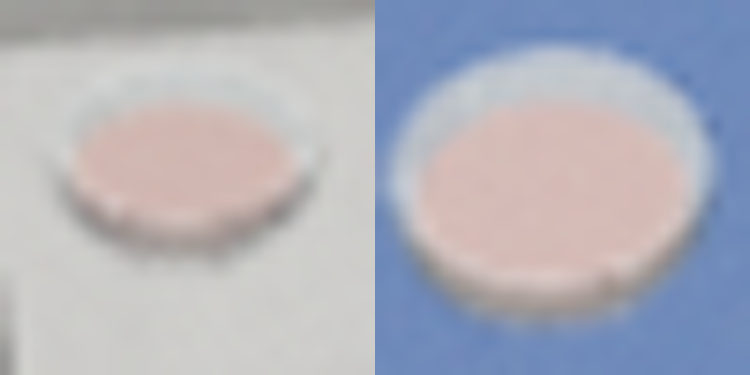

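Both dishes show the same picture, with the pink low and the clear lid above. The culture sits at z ≈ 7 mm against 5 mm for the reference dish, and the disc is round from above. I'm handing in.

```bash
python3 -c "
from plant import r
print(r.get_obs()['time']);print(r.close_job())"
```

```text
9.9
the job is handed in; nothing more can be done
None
```

The dish now lies flat in the tray, lid up. I pushed its lid side lightly near the top with the shut fingers, towards tray -y, and handed the job in at 9.9 s. No verdict was reported.

**Final checks:**
- **Dish:** it is at about tray (9, -37) mm and looks round from above. The culture is at about 7 mm height by two-view measurement, the same appearance as the other dish. I did not measure its tilt as an angle.
- **Other dish and cup:** both moved less than 0.1 px in the top view.
- **Arm:** it is clear of the tray, and the force readings stayed around sensor noise (about 1 N) during the push.

**One disagreement:** both cameras showed the tool about 40 mm higher than its reported z. My first push therefore passed over the dish without touching it. I set the height for the second push from the pictures, and that one tipped it. I did not find the cause.

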